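# Hold a tube offcut square in the welding jig

### The arm

A 6-joint arm with a two-finger parallel gripper is mounted at the origin on a cart in front of the work surface, level with it; the furniture and walls round the work are solid. World frame = base frame: x ahead of the robot, y to its left, z up, the work surface at z = 0. Lengths are in mm, angles in rad, forces in N, time in s.
With the tool pointing down it reaches from about 400 to 925 mm from the base axis. Payload 12.5 kg.
Tool frame: the origin (TCP) lies at the centre of the arm's flange, where the gripper is bolted on; the fingertips stand 190 mm ahead of it and the grasp point (between the pads) lies 171 mm ahead of it; z points along the fingers, y is the direction in which the jaws open and shut (so a half turn about z gives the same grasp; the last joint's range is limited). The gripper opens to 95 mm and grips with 3 to 60 N. Pads are 20 mm wide; open, the fingers measure 119 mm over their backs; the gripper's body (75 mm by 180 mm) begins 59 mm behind the grasp point.
Start: joints at [1.217, 0.491, 1.559, -0, 1.092, -0.106], TCP at [153.271, 605.915, 404.761] pointing down, gripper open.
Joint ranges: [-3.1, 3.1], [-0.84, 2.19], [0.05, 2.79], [-1.13, 4.28], [0.06, 2.93], [-2.69, 2.69]. Speed limits (rad/s): [2.22, 2.22, 2.79, 3.14, 3.14, 3.14].

### API

Orientations are given as [roll, pitch, yaw] about the fixed x, y, z axes, in that order (R = Rz(yaw) Ry(pitch) Rx(roll)).
In Python, from cell import env gives the robot as it stands.
- The arm moves only by the shell command python3 -m pendant 'ROWS'. ROWS is JSON, a list of rows, each an object of numbers: "x", "y", "z": the shift along the tool's x, y, z in units of 150 mm (1.0 is 150 mm); "rx", "ry", "rz": the turn, a rotation vector about the tool's x, y, z in units of 45 degrees (1.0 is 45 degrees); "jaw": the opening, from 0 (shut) to 1 (fully open). In form: [{"x": .., "y": .., "z": .., "rx": .., "ry": .., "rz": .., "jaw": ..}, ...]. A call has 1 to 10 rows; each row is the pose to reach, as a shift and turn from the pose commanded when the call began, along the tool's axes at that moment; what a row does not reach only later rows make up. A row lasts 1/8 s, in which the tool goes at most 62.5 mm and 10.7 degrees, less where a joint would pass 70% of its speed; a pose out of reach is approached as far as the arm can. A call with a number of a shift or a turn outside -1 to 1 is refused whole. A call with a gripper value outside its range is refused whole. The fingers move at their own pace and stop on an object; the grip force is fixed at half the most. Time passes only in rows, so rows that repeat a pose let the fingers close. It gives the time, the measured TCP pose, the force and the opening at its end, in the units of the state.
- env.state(): the state, without advancing time (a new reading comes with each control period).
- env.read_camera(name): name is "scene" or "side" or "wrist"; returns a dict with "img" (384x512x3 uint8, red, green, blue), "fx", "fy", "cx", "cy" (pixels), "rvec" (rotation vector, rad) and "tvec" (3), from world to camera coordinates, as OpenCV has them. Camera axes: x right, y down, z forward; pixel columns grow to the right and rows downward; lengths in mm; the calibration is good to about 2 mm. A picture is of the moment at which its call begins. There is no depth.
- env.job_done(): hands the job in, once; it reports no verdict.
The state is a dict: "t": time; "joints": joint angles; "qvel": joint speeds; "tau": joint torques, N m; "eef_pos": TCP position; "tcp_rot": TCP orientation; "ft_force": force on the tool from outside, world axes, zero at the start; "moment": the same for the moment, N m; "opening": opening from 0.0 (shut) to 1.0 (fully open).
Only numpy, scipy, OpenCV 4.12 (cv2) and the standard library are available. Lean on these libraries where they do the work, as an engineer would, in place of code of your own. Each camera call takes 0.05 s, during which the arm holds its last target.

### The job

Hold this tube offcut for tacking: pick up the rusty square tube from the bench and set it down flat on the plate of the squaring jig, its length along the long blue rail and a finger's breadth clear of both rails. Then slide it into the corner, so that its side lies flush on the long rail and its end on the short rail, and finish still holding it there, pressing it steadily on both rails at once (about 5 to 25 newtons on each, never ramming them). Leave the other things on the bench where they lie.

Things in the scene. Friction and masses are not known exactly. Their poses are not given: they have to be found in the camera images.
- tube: rusty square steel tube offcut, a closed solid box to the touch, 30 x 85 x 30 mm, 0.2 to 0.35 kg, loose on the bench. Origin at the centre of its underside; its y axis runs along the 85 mm length, z up.
- tube_center (a point): the middle of the tube, 15 mm above its underside; axes as the tube's.
- jig: squaring jig fixed to the bench: grey painted plate 150 (x) x 170 (y) x 10 mm with two low blue stop rails. Origin at the centre of the plate's underside, on the bench top; z up. It may be turned about the vertical.
- corner (a point): the point on the plate's top face (10 mm above the bench) where the lines of the two rails' inner faces meet, at (45, 50, 10) mm in the jig's frame; axes as the jig's. The free plate lies on its -x and -y side: seated, the tube's centre is at (-15, -42.5, 15) mm from here in these axes, its length along y. The rails stop 8 mm short of this point, which leaves a relief gap in the corner.
- long_rail: blue stop rail along the jig's y axis, 14 (x) x 110 (y) x 12 (z) mm, fixed on the plate; its -x face is the stop for the tube's side (stop face at corner x = 0, from corner y = -8 to -118 mm). Origin at the centre of its underside. The tube stands 18 mm higher than the rail, so fingers that stay more than 12 mm above the plate pass over it.
- short_rail: blue stop rail along the jig's x axis, 40 (x) x 14 (y) x 12 (z) mm, fixed on the plate; its -y face is the stop for the tube's end (stop face at corner y = 0, from corner x = -8 to -48 mm). Friction of the tube on the plate and on the long rail also resists sliding along y and can feel like this rail before the end has arrived. Origin at the centre of its underside.
- loose_bolt: loose rusty bolt at the front edge, about 20 x 54 x 18 mm; a bystander
- grease_tin: loose round yellow tin with grey lid, 70 mm across, 39 mm high; a bystander
- nut: loose rusty nut, about 30 x 34 x 16 mm; a bystander
- washer: loose flat brass-coloured ring, 58 mm across, 8 mm thick; a bystander
Things that resemble listed ones, but are neither listed nor needed, are in the scene too. What is shaped like the tube but pink is not meant.

How it is judged (in metres and radians):
On the way, in this order (a step that is already met when the one before it is completed fails the run):
1. the tube is lifted clear of the bench in the fingers (height (world z) of tube_center above 0.045 m and contact force between the fingers and tube above 1 N), for 0.1 s.
2. the tube is down flat on the jig's plate, along the long rail (within 10 degrees) and clear of both rails (more than 4 mm) (x of tube_center in the frame of corner between -0.09 and -0.019 m and y of tube_center in the frame of corner between -0.13 and -0.0465 m and z of tube_center in the frame of corner between 0.0125 and 0.0185 m and angle between the y axis of tube and the y axis of corner, either way round below 0.175 rad and contact force between tube and long_rail below 0.1 N and contact force between tube and short_rail below 0.1 N), for 0.1 s.
At the end, for the whole second after the job is handed in: The tube lies flat on the plate (within 2.5 mm), within 2.5 mm of the fully seated place along both rails and within 0.04 rad of parallel to the long rail, at rest; the fingers still hold or push it, and it presses on each rail with 2 to 40 N (x of tube_center in the frame of corner between -0.0175 and -0.0125 m and y of tube_center in the frame of corner between -0.045 and -0.04 m and z of tube_center in the frame of corner between 0.0125 and 0.0175 m and angle between the y axis of tube and the y axis of corner, either way round below 0.04 rad and contact force between tube and long_rail between 2 and 40 N and contact force between tube and short_rail between 2 and 40 N and contact force between the fingers and tube above 1 N and linear speed of tube below 0.01 m/s); the arm keeps its last pose, push and grip.
It fails at once if the tube is rammed against a rail with more than 80 N (contact force between tube and long_rail above 80 N or contact force between tube and short_rail above 80 N).
It fails at once if a bystander is moved by more than 20 mm (distance of any of loose_bolt, grease_tin, nut, washer from where it was at the start of the episode above 0.02 m).
It also fails if it takes over 64 s, if anything falls off the work surface, if the arm or the gripper's body presses on something with over 40 N, if the wrist force passes 120 N, or if a joint passes its speed limit or range.

## Working session

There is one attempt and no reset: what is moved stays moved. The work goes in short steps, Python scripts to look and compute and a shell command to move; the robot and the scene stay as the last step left them, time stands still between calls to the robot, and variables do not carry over. Pictures are saved under pics/ and viewed, and the job is handed in when it is done.

```bash
mkdir -p pics; ls; python3 - <<'E'
from cell import env
import cv2
print(env.state())
for n in ["scene","side","wrist"]:
    c=env.read_camera(n); print(n,c["fx"],c["fy"],c["cx"],c["cy"],c["rvec"],c["tvec"])
    cv2.imwrite(f"pics/{n}0.png",c["img"][:,:,::-1])
    import pickle; pickle.dump(c,open(f"{n}0.pkl","wb"))
E
```

```text
pics
{'t': 0.0, 'joints': array([ 1.21737466e+00,  4.91550605e-01,  1.55943794e+00, -2.72441293e-05,
        1.09166876e+00, -1.05603299e-01]), 'qvel': array([-1.36464838e-03,  1.11207734e-03, -4.40966981e-04,  5.16000916e-05,
        1.07343541e-03,  6.19941377e-04]), 'tau': array([ 1.49270520e-03, -6.12661386e+01, -2.58179641e+01,  6.94050849e-02,
        4.82222938e-02, -8.44771830e-05]), 'eef_pos': array([153.27778474, 605.88340406, 404.17115787]), 'tcp_rot': array([-3.14053139e+00, -8.81933525e-05,  2.89378682e+00]), 'ft_force': array([ 0.11134599,  0.06977535, -0.53641034]), 'moment': array([ 0.0024031 ,  0.07453532, -0.06115899]), 'opening': 0.9980718065142017}
scene 457.5946778476527 457.5946778476527 255.26833345319739 195.77879172438543 [ 1.88513278 -1.12838713  0.63571508] [-362.57500357  237.70896194  754.85872811]
side 383.52115658907064 383.52115658907064 252.9516357540281 192.94689113813422 [ 0.20565358 -2.74339079  1.35552284] [472.2148923  153.17953014 732.97139662]
wrist 272.2227032365732 272.2227032365732 252.64293631107722 191.21294571927365 [-2.2841956  -1.777452   -0.26580101] [-624.43551645  -33.06078874  392.25335938]
```

View pics/scene0.png

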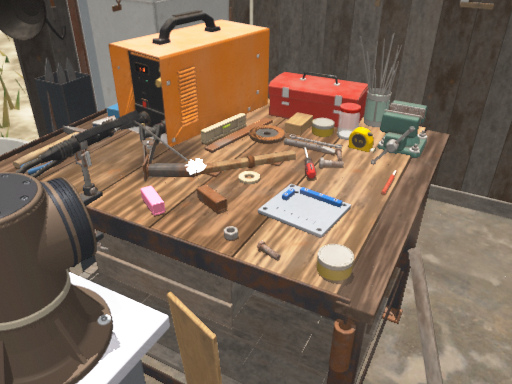

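View pics/side0.png

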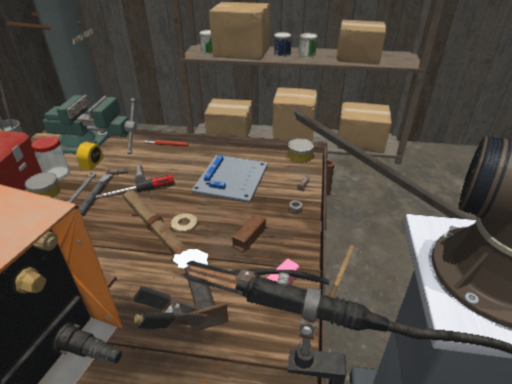

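View pics/wrist0.png

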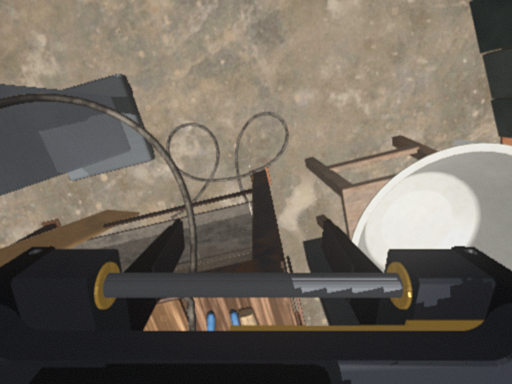

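Scene picture: the rusty box is at (212,198), and at (250,232) in the side view. A pink box is at (152,200), a cardboard-coloured box at (298,123), and the jig at (305,208) with its rails at the back. The brown one fits the description. I'll confirm that in a crop.

```bash
python3 - <<'E'
import cv2,numpy as np
a=cv2.imread("pics/scene0.png")[165:265,130:370]; b=cv2.imread("pics/side0.png")[145:285,170:340]
a=cv2.resize(a,None,fx=3.3,fy=3.3,interpolation=cv2.INTER_CUBIC)
cv2.imwrite("pics/crop_s.png",a)
cv2.imwrite("pics/crop_d.png",cv2.resize(b,None,fx=4,fy=4,interpolation=cv2.INTER_CUBIC))
E
```

```text
(no output)
```

View pics/crop_s.png

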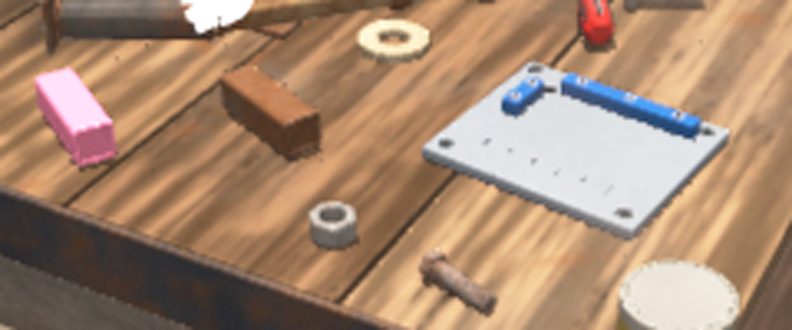

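View pics/crop_d.png

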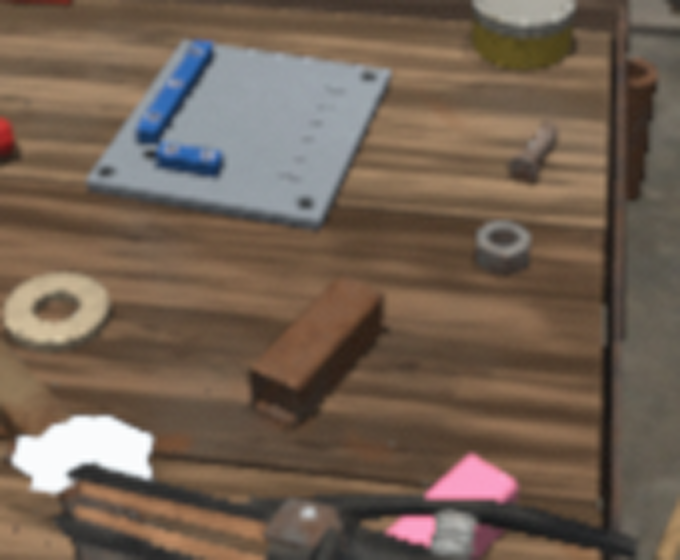

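```bash
cat > h.py <<'E'
import numpy as np,cv2,pickle
def Rt(c): return cv2.Rodrigues(np.array(c["rvec"],float))[0],np.array(c["tvec"],float)
def ray(c,uv):
    R,t=Rt(c); uv=np.atleast_2d(np.array(uv,float))
    d=np.c_[(uv[:,0]-c["cx"])/c["fx"],(uv[:,1]-c["cy"])/c["fy"],np.ones(len(uv))]@R
    return -R.T@t,d
def plane(c,uv,z):
    o,d=ray(c,uv); return o+d*((z-o[2])/d[:,2])[:,None]
def tri(c1,u1,c2,u2):
    o1,d1=ray(c1,u1);o2,d2=ray(c2,u2);out=[]
    for a,b in zip(d1,d2):
        A=np.c_[a,-b]; s=np.linalg.lstsq(A,o2-o1,rcond=None)[0]
        p,q=o1+a*s[0],o2+b*s[1]; out.append(np.r_[(p+q)/2,np.linalg.norm(p-q)])
    return np.array(out)
E
python3 - <<'E'
from h import *
np.set_printoptions(suppress=True,precision=1)
C={n:pickle.load(open(f"{n}0.pkl","rb")) for n in("scene","side")}
# tube/jig/rail masks
roi={"scene":dict(tube=(192,180,232,218),jig=(255,180,356,240)),"side":dict(tube=(228,212,270,254),jig=(188,150,272,205))}
for n,c in C.items():
    hsv=cv2.cvtColor(c["img"],cv2.COLOR_RGB2HSV); g=c["img"].astype(int)
    M={}
    M["plate"]=((hsv[...,1]<60)&(hsv[...,2]>110)).astype(np.uint8)
    M["blue"]=((hsv[...,0]>95)&(hsv[...,0]<125)&(hsv[...,1]>130)).astype(np.uint8)
    for k,r in(("plate","jig"),("blue","jig")):
        x0,y0,x1,y1=roi[n][r]; m=np.zeros_like(M[k]); m[y0:y1,x0:x1]=M[k][y0:y1,x0:x1]
        cs=[q for q in cv2.findContours(m,0,1)[0] if cv2.contourArea(q)>15]
        for q in cs:
            ap=cv2.approxPolyDP(cv2.convexHull(q),2.5 if k=="plate" else 1.5,True)[:,0]
            print(n,k,cv2.contourArea(q),ap.tolist())
    x0,y0,x1,y1=roi[n]["tube"]; print(n,"tube hsv centre",hsv[(y0+y1)//2-4,(x0+x1)//2-4], hsv[y0,x0])
# hand picks of tube top from enlarged crops (pixel centre of cv2.resize)
f=lambda p,s,o:(np.array(p,float)+.5)/s-.5+np.array(o)
ts=f([(222,73),(254,65),(321,113),(286,128)],3.3,(130,165)); 
td=f([(294,388),(250,371),(335,281),(383,298)],4,(170,145))
print(ts,td)
for perm in(0,1,2,3):
    r=tri(C["scene"],ts,C["side"],np.roll(td,perm,0)); print(perm,r)
E
```

```text
scene plate 2322.5 [[350, 204], [320, 237], [258, 210], [291, 183]]
scene blue 25.5 [[293, 190], [286, 199], [282, 197], [288, 190]]
scene blue 153.0 [[301, 189], [311, 190], [340, 200], [340, 205], [338, 206], [314, 197]]
scene tube hsv centre [ 12 150 189] [ 12 126 186]
side plate 1834.0 [[191, 189], [216, 154], [267, 162], [249, 199]]
side blue 42.5 [[223, 188], [211, 186], [209, 183], [219, 182], [224, 184]]
side blue 84.5 [[222, 156], [210, 177], [205, 179], [205, 175], [216, 159]]
side tube hsv centre [ 12 128 131] [ 14 102 135]
[[196.9 186.8]
 [206.6 184.3]
 [226.9 198.9]
 [216.3 203.4]] [[243.1 241.6]
 [232.1 237.4]
 [253.4 214.9]
 [265.4 219.1]]
0 [[495.9  15.4  29.2   2.6]
 [520.8   3.7  26.4   2.8]
 [489.1 -73.8  24.8   3. ]
 [460.8 -62.5  25.1   1.7]]
1 [[454.1 -17.6  62.7   2.7]
 [505.    2.3  26.6  23.6]
 [534.4 -41.7 -13.9  12. ]
 [479.  -60.8  24.5  21.9]]
2 [[470.8 -15.4  62.6  24.7]
 [462.1 -30.5  60.7  17. ]
 [517.1 -42.7 -13.1  34.3]
 [523.2 -28.4 -13.9  14.6]]
3 [[511.2  17.   29.4  18.1]
 [479.3 -28.6  60.3   5.1]
 [470.3 -75.2  25.8  26.6]
 [506.5 -29.6 -13.5   7.8]]
```

```bash
python3 - <<'E'
from h import *
np.set_printoptions(suppress=True,precision=1)
C={n:pickle.load(open(f"{n}0.pkl","rb")) for n in("scene","side")}
s=[(350,204),(320,237),(258,210),(291,183)]; d=[(216,154),(267,162),(249,199),(191,189)]
print(tri(C["scene"],s,C["side"],d)); print(plane(C["scene"],s,10)); print(plane(C["side"],d,10))
print("short",plane(C["scene"],[(293,190),(288,190),(282,197),(286,199)],22),"long",plane(C["scene"],[(301,189),(340,200)],22))
for n,p in dict(bolt=(268,250),nut=(232,232),tin=(335,262),wash=(249,177)).items(): print(n,plane(C["scene"],p,10))
w=pickle.load(open("wrist0.pkl","rb")); o,dd=ray(w,[(252.6,191.2),(256,0),(0,191)])
from scipy.spatial.transform import Rotation as Ro
R=Ro.from_euler("xyz",[-3.1405,0,2.8938]).as_matrix()
print("tool R",R); print("cam in tool",R.T@(o-[153.3,605.9,404.2]), dd@R)
E
```

```text
[[ 633.  -331.1    9.6    0.1]
 [ 486.2 -313.6    5.     5.6]
 [ 509.7 -147.7    6.7    1.3]
 [ 657.3 -165.5    8.5    0.9]]
[[ 632.5 -331.2   10. ]
 [ 475.5 -315.4   10. ]
 [ 504.3 -150.    10. ]
 [ 655.7 -166.4   10. ]]
[[ 632.8 -330.4   10. ]
 [ 487.4 -309.8   10. ]
 [ 509.5 -144.3   10. ]
 [ 656.2 -163.    10. ]]
short [[ 607.8 -192.6   22. ]
 [ 601.9 -181.9   22. ]
 [ 565.5 -182.7   22. ]
 [ 561.9 -194.8   22. ]] long [[ 621.7 -208.    22. ]
 [ 619.4 -309.4   22. ]]
bolt [[ 382.5 -237.1   10. ]]
nut [[ 400.8 -140.4   10. ]]
tin [[ 412.3 -371.7   10. ]]
wash [[631.2 -56.7  10. ]]
tool R [[-1.   0.2 -0. ]
 [ 0.2  1.  -0. ]
 [ 0.  -0.  -1. ]]
cam in tool [83.1 -0.2 20. ] [[-0.3  0.   1. ]
 [ 0.4  0.   1.2]
 [-0.3 -0.9  1. ]]
```

```bash
python3 - <<'E'
from h import *
np.set_printoptions(suppress=True,precision=1)
C={n:pickle.load(open(f"{n}0.pkl","rb")) for n in("scene","side")}
print(tri(C["scene"],[(88,158),(92,190),(133,118),(190,20)],C["side"],[(312,303),(316,360),(245,283),(10,210)]))
a=cv2.imread("pics/scene0.png")[80:230,0:220]
cv2.imwrite("pics/torch.png",cv2.resize(a,None,fx=3.5,fy=3.5))
E
```

```text
[[360.  214.1 121.2   0.6]
 [354.8 235.2  26.1  23.5]
 [474.6 201.6 161.7  54.7]
 [763.8 225.6 309.1  98.3]]
```

View pics/torch.png

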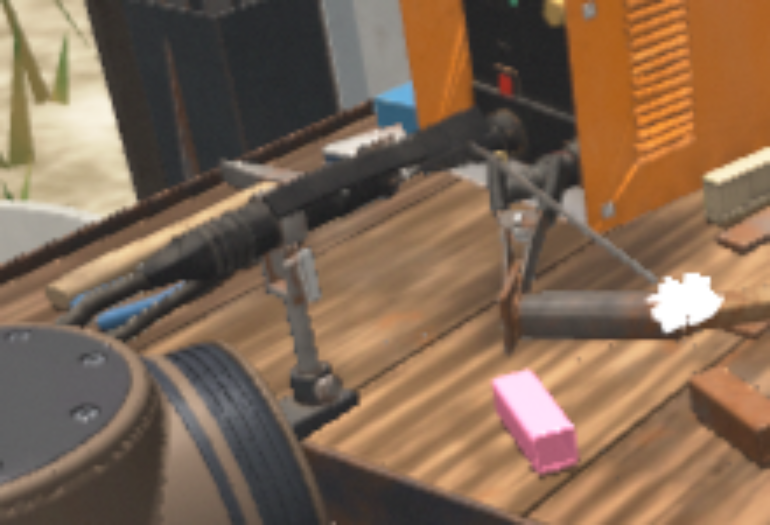

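```bash
python3 -m pendant '[{"z":-0.5,"jaw":1},{"z":-0.5,"jaw":1},{"x":-1,"y":-1,"z":-0.6,"jaw":1},{"x":-1,"y":-1,"z":-0.6,"jaw":1},{"x":-1,"y":-1,"z":-0.6,"jaw":1},{"x":-1,"y":-1,"z":-0.6,"jaw":1},{"x":-1,"y":-1,"z":-0.6,"jaw":1}]'
```

```text
invalid input
```

```bash
python3 -m pendant '[{"x":0,"y":0,"z":-0.5,"rx":0,"ry":0,"rz":0,"jaw":1},{"x":0,"y":0,"z":-0.5,"rx":0,"ry":0,"rz":0,"jaw":1},{"x":-1,"y":-1,"z":-0.6,"rx":0,"ry":0,"rz":0,"jaw":1},{"x":-1,"y":-1,"z":-0.6,"rx":0,"ry":0,"rz":0,"jaw":1},{"x":-1,"y":-1,"z":-0.6,"rx":0,"ry":0,"rz":0,"jaw":1},{"x":-1,"y":-1,"z":-0.6,"rx":0,"ry":0,"rz":0,"jaw":1},{"x":-1,"y":-1,"z":-0.6,"rx":0,"ry":0,"rz":0,"jaw":1}]'
```

```text
t: 1.02
eef_pos: [262.5, 422.6, 494.7]
tcp_rot: [3.141, 0.0, 2.891]
ft_force: [-0.1, -0.4, 0.1]
opening: 0.999
```

```bash
python3 -m pendant '[{"x":-1,"y":-1,"z":0,"rx":0,"ry":0,"rz":0,"jaw":1},{"x":-1,"y":-1,"z":0,"rx":0,"ry":0,"rz":0,"jaw":1},{"x":-1,"y":-1,"z":0,"rx":0,"ry":0,"rz":0,"jaw":1},{"x":-1,"y":-1,"z":0,"rx":0,"ry":0,"rz":0,"jaw":1},{"x":-1,"y":-1,"z":0,"rx":0,"ry":0,"rz":0,"jaw":1}]'
```

```text
t: 1.65
eef_pos: [371.2, 241.3, 494.3]
tcp_rot: [-3.141, -0.001, 2.892]
ft_force: [-0.4, -0.5, -0.1]
opening: 0.998
```

```bash
python3 -m pendant '[{"x":-1,"y":-1,"z":0,"rx":0,"ry":0,"rz":1,"jaw":1},{"x":-1,"y":-1,"z":0,"rx":0,"ry":0,"rz":1,"jaw":1},{"x":-1,"y":-1,"z":0,"rx":0,"ry":0,"rz":1,"jaw":1},{"x":-1,"y":-1,"z":0,"rx":0,"ry":0,"rz":1,"jaw":1},{"x":-1,"y":-1,"z":0,"rx":0,"ry":0,"rz":1,"jaw":1}]'
```

```text
t: 2.28
eef_pos: [479.9, 59.7, 494.1]
tcp_rot: [-3.141, -0.001, 2.106]
ft_force: [-0.5, 0.1, -0.7]
opening: 1.004
```

```bash
python3 -m pendant '[{"x":-1,"y":-0.5,"z":0,"rx":0,"ry":0,"rz":0.86,"jaw":1},{"x":-1,"y":-0.5,"z":0,"rx":0,"ry":0,"rz":0.86,"jaw":1},{"x":-1,"y":-0.5,"z":0,"rx":0,"ry":0,"rz":0.86,"jaw":1},{"x":-1,"y":-0.5,"z":0,"rx":0,"ry":0,"rz":0.86,"jaw":1},{"x":-1,"y":-0.5,"z":0,"rx":0,"ry":0,"rz":0.86,"jaw":1},{"x":-1,"y":-0.5,"z":0,"rx":0,"ry":0,"rz":0.86,"jaw":1}]'; cat > snap.py <<'E'
import sys,pickle,cv2
from cell import env
n=sys.argv[1]; cam=sys.argv[2] if len(sys.argv)>2 else "wrist"
c=env.read_camera(cam); s=env.state(); print(s["eef_pos"].round(1),s["tcp_rot"].round(4),s["qvel"].round(3).max())
pickle.dump(c,open(n+".pkl","wb")); cv2.imwrite(f"pics/{n}.png",cv2.resize(c["img"][:,:,::-1],None,fx=1.5,fy=1.5,interpolation=cv2.INTER_CUBIC))
E
python3 snap.py w1
```

```text
t: 3.02
eef_pos: [491.7, -106.4, 494.7]
tcp_rot: [3.142, -0.0, 1.439]
ft_force: [-0.2, -0.2, 0.2]
opening: 1.002
[ 491.7 -106.6  494.8] [ 3.1415e+00 -2.0000e-04  1.4377e+00] 0.01
```

View pics/w1.png

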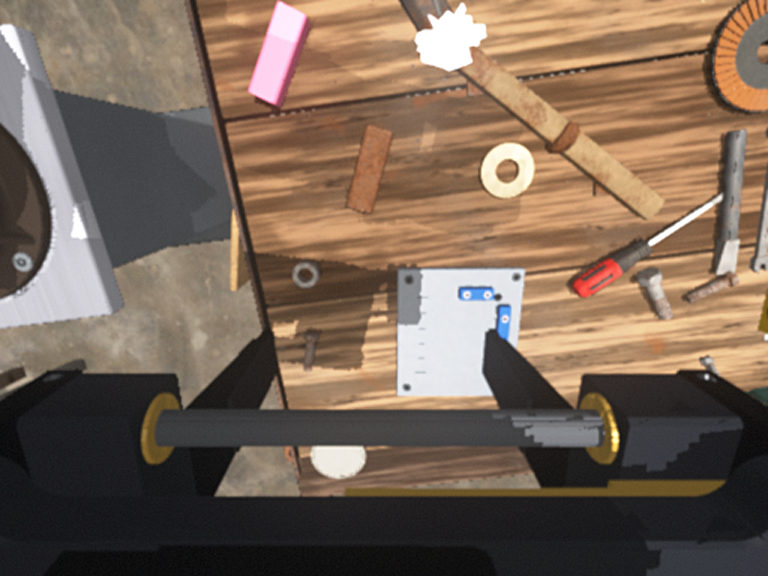

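The wrist picture (1.5x) shows the tube at (370,168), the jig at (460,332) with the rails at (477,294) and (504,320), and the pink one at (280,55). I'll take a second, lower view further along.

```bash
python3 -m pendant '[{"x":-0.8,"y":0.3,"z":0.6,"rx":0,"ry":0,"rz":0,"jaw":1},{"x":-0.8,"y":0.3,"z":0.6,"rx":0,"ry":0,"rz":0,"jaw":1},{"x":-0.8,"y":0.3,"z":0.6,"rx":0,"ry":0,"rz":0,"jaw":1},{"x":-0.8,"y":0.3,"z":0.6,"rx":0,"ry":0,"rz":0,"jaw":1},{"x":-0.8,"y":0.3,"z":0.6,"rx":0,"ry":0,"rz":0,"jaw":1}]'; python3 snap.py w2
```

```text
t: 3.7
eef_pos: [519.7, -232.0, 405.3]
tcp_rot: [3.141, -0.0, 1.435]
ft_force: [0.7, 0.6, 0.1]
opening: 1.001
[ 519.7 -231.8  405.6] [3.1405e+00 2.0000e-04 1.4348e+00] 0.004
```

View pics/w2.png

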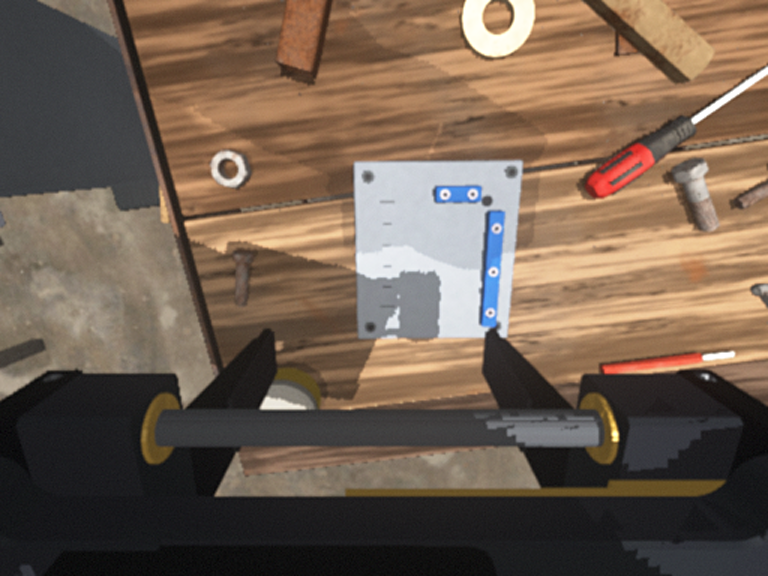

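All of the jig is in view: plate (440,250), short rail (458,194), long rail (493,268). Now for the masks.

```bash
python3 - <<'E'
from h import *
np.set_printoptions(suppress=True,precision=2)
w1,w2=[pickle.load(open(f"w{i}.pkl","rb")) for i in(1,2)]
def rect(P): 
    r=cv2.minAreaRect(P[:,:2].astype(np.float32)); return r
for nm,c,jr,tr in(("w1",w1,(262,176,352,268),(226,80,264,145)),("w2",w2,(230,102,352,228),(180,0,222,58))):
    hsv=cv2.cvtColor(c["img"],cv2.COLOR_RGB2HSV)
    def comp(m,roi,z,tag,k=1):
        x0,y0,x1,y1=roi; q=np.zeros(m.shape,np.uint8); q[y0:y1,x0:x1]=m[y0:y1,x0:x1]
        for cc in sorted(cv2.findContours(q,0,1)[0],key=cv2.contourArea)[::-1][:k]:
            # pixel outlines are inside by half a pixel
            P=plane(c,cc[:,0],z); print(nm,tag,cv2.contourArea(cc),rect(P)); 
            if tag!="blue": print("   px",cv2.approxPolyDP(cv2.convexHull(cc),2,True)[:,0].tolist())
    comp((hsv[...,1]<70)&(hsv[...,2]>60),jr,10,"plate")
    comp((hsv[...,0]>95)&(hsv[...,0]<125)&(hsv[...,1]>130),jr,22,"blue",2)
    comp((hsv[...,0]<12)&(hsv[...,1]>135),tr,30,"tube")
    x0,y0,x1,y1=tr; print(hsv[(y0+y1)//2,x0:x1:3].tolist())
E
```

```text
w1 plate 5989.0 ((575.1011962890625, -239.3812255859375), (173.36830139160156, 158.32009887695312), 83.09132385253906)
   px [[350, 180], [348, 238], [329, 263], [264, 263], [266, 178]]
w1 blue 93.5 ((624.2991333007812, -225.3992156982422), (42.48343276977539, 13.119869232177734), 83.59000396728516)
w1 blue 60.5 ((594.7332763671875, -184.24468994140625), (12.859183311462402, 38.285552978515625), 82.3895263671875)
w1 tube 326.0 ((490.482177734375, -30.963909149169922), (78.54419708251953, 29.039730072021484), 67.22518920898438)
   px [[260, 90], [247, 140], [232, 135], [238, 105]]
[[13, 122, 134], [13, 118, 140], [13, 122, 144], [13, 118, 141], [11, 147, 160], [11, 137, 173], [11, 141, 164], [11, 148, 167], [11, 139, 178], [11, 137, 169], [12, 117, 150], [13, 118, 171], [13, 117, 166]]
w2 plate 11638.5 ((568.4803466796875, -239.1121826171875), (173.4829864501953, 160.60202026367188), 81.3559341430664)
   px [[347, 106], [351, 113], [337, 227], [238, 225], [230, 131], [236, 107]]
w2 blue 492.5 ((620.676025390625, -259.0416564941406), (108.34999084472656, 14.123188972473145), 82.96884155273438)
w2 blue 211.5 ((595.471923828125, -185.3444366455078), (12.752607345581055, 39.52326965332031), 82.1648178100586)
w2 tube 945.5 ((485.8213806152344, -48.969512939453125), (53.36191177368164, 32.756221771240234), 67.55479431152344)
   px [[219, 0], [210, 44], [192, 46], [185, 36], [192, 0]]
[[12, 117, 100], [13, 117, 124], [11, 146, 141], [10, 139, 152], [12, 151, 162], [12, 145, 164], [12, 141, 165], [12, 146, 161], [11, 149, 157], [11, 136, 158], [11, 139, 132], [11, 132, 62], [13, 130, 88], [12, 130, 94]]
```

```bash
python3 - <<'E'
from h import *
np.set_printoptions(suppress=True,precision=1)
w1,w2,sc,sd=[pickle.load(open(f,"rb")) for f in("w1.pkl","w2.pkl","scene0.pkl","side0.pkl")]
q=(np.array([(368,124),(393,131),(371,213),(346,207)])+.5)/1.5-.5
P=plane(w1,q,30); print(P,P.mean(0)); d=P[:2].mean(0)-P[2:].mean(0); print("len",np.linalg.norm(d),"dir",np.degrees(np.arctan2(d[1],d[0])))
ts=np.array([[196.9,186.8],[206.6,184.3],[226.9,198.9],[216.3,203.4]])
td=np.array([[243.1,241.6],[232.1,237.4],[253.4,214.9],[265.4,219.1]])
print("tri w1-scene",tri(w1,q,sc,ts)); print("tri w1-side",tri(w1,q,sd,td))
# top-face near end, seen in w2 (two front corners)
q2=(np.array([(317,72),(280,63)])+.5)/1.5-.5; print("w1-w2",tri(w1,q[2:],w2,q2))
# short rail centroid, wrist pair
for c1,uv1,c2,uv2 in((w1,(477/1.5,294/1.5),w2,(458/1.5,194/1.5)),): print("rail",tri(c1,uv1,c2,uv2))
yaw=np.radians(66.9)
E
```

```text
[[496.4  13.9  30. ]
 [520.7   4.   30. ]
 [487.  -75.1  30. ]
 [461.3 -65.2  30. ]] [491.3 -30.6  30. ]
len 86.27888878130733 dir 66.50533059210201
tri w1-scene [[496.2  14.2  30.4   0.6]
 [521.2   3.6  27.5   1.3]
 [487.2 -75.7  27.6   0.8]
 [460.4 -64.7  26.9   2. ]]
tri w1-side [[495.9  14.1  26.6   0.9]
 [520.4   4.2  25.3   1. ]
 [487.6 -75.9  21.7   1.7]
 [460.5 -66.   21.3   0.2]]
w1-w2 [[489.1 -75.4  22.7   4.8]
 [462.2 -65.3  24.3   3.1]]
rail [[ 596.4 -185.9   20.7    0.8]]
```

```bash
python3 - <<'E'
import cv2
a=cv2.imread("pics/w1.png")[100:230,320:420]; cv2.imwrite("pics/c1.png",cv2.resize(a,None,fx=4.5,fy=4.5,interpolation=cv2.INTER_CUBIC))
E
```

```text
(no output)
```

View pics/c1.png

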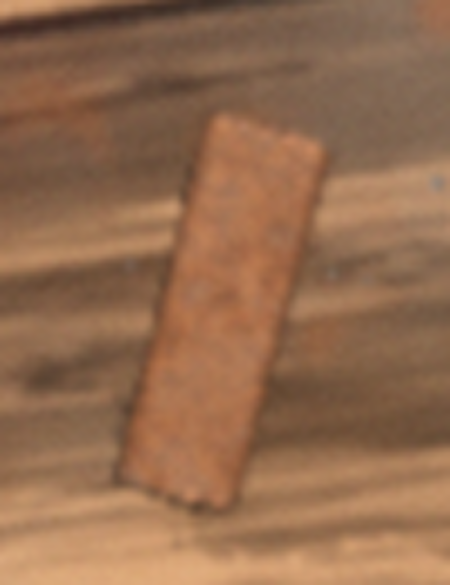

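```bash
python3 -m pendant '[{"x":1,"y":-0.37,"z":0.3,"rx":0,"ry":0,"rz":0.347,"jaw":1},{"x":1,"y":-0.37,"z":0.3,"rx":0,"ry":0,"rz":0.347,"jaw":1},{"x":1,"y":-0.37,"z":0.3,"rx":0,"ry":0,"rz":0.347,"jaw":1},{"x":1,"y":-0.37,"z":0.3,"rx":0,"ry":0,"rz":0.347,"jaw":1},{"x":1,"y":-0.37,"z":0.3,"rx":0,"ry":0,"rz":0.347,"jaw":1}]'
cat > go.py <<'E'
import sys,numpy as np
from cell import env
from scipy.spatial.transform import Rotation as R
x,y,z,yaw=map(float,sys.argv[1:5]); s=env.state(); Rm=R.from_euler("xyz",s["tcp_rot"])
d=Rm.inv().apply(np.array([x,y,z])-s["eef_pos"])/150
w=(Rm.inv()*R.from_euler("xyz",[np.pi,0,np.radians(yaw)])).as_rotvec()/(np.pi/4)
print("at",s["eef_pos"].round(2),np.degrees(s["tcp_rot"]).round(2),"shift",d.round(4),"turn",w.round(4),"F",s["ft_force"].round(1))
E
python3 go.py 491.3 -30.3 300 66.6
```

```text
t: 4.38
eef_pos: [485.5, -76.5, 360.7]
tcp_rot: [3.139, -0.0, 1.162]
ft_force: [0.3, -0.4, 1.6]
opening: 0.996
at [485.48 -76.45 360.73] [ 1.7988e+02 -1.0000e-02  6.6580e+01] shift [ 0.2977 -0.0876  0.4047] turn [ 0.0027 -0.0003 -0.0004] F [ 0.3 -0.4  1.6]
```

```bash
python3 -m pendant '[{"x":0.298,"y":-0.088,"z":0.3,"rx":0,"ry":0,"rz":0,"jaw":1},{"x":0.298,"y":-0.088,"z":0.4,"rx":0,"ry":0,"rz":0,"jaw":1},{"x":0.298,"y":-0.088,"z":0.4,"rx":0,"ry":0,"rz":0,"jaw":1}]'
python3 snap.py w3; python3 go.py 491.3 -30.3 206 66.6
```

```text
t: 4.75
eef_pos: [491.4, -31.0, 299.3]
tcp_rot: [-3.141, 0.0, 1.16]
ft_force: [0.2, 0.3, -0.3]
opening: 1.002
[491.5 -31.2 300.1] [ 3.1413e+00 -1.0000e-04  1.1599e+00] 0.004
at [491.45 -31.21 300.09] [ 1.7998e+02 -1.0000e-02  6.6460e+01] shift [ 0.0051 -0.0036  0.6273] turn [ 0.0004 -0.0001 -0.0031] F [ 0.2 -0.  -0.1]
```

View pics/w3.png

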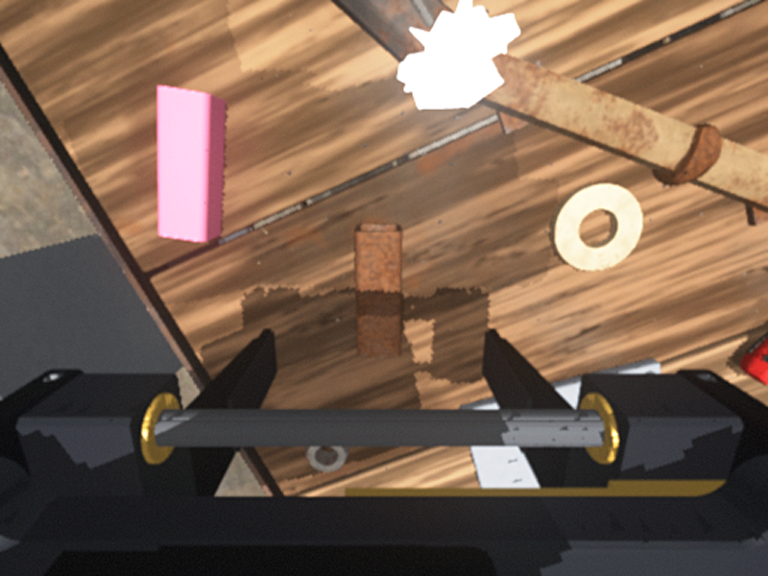

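The tube lies straight and centred between the fingers (x 357–402, rows 232–355). Going down now.

```bash
python3 -m pendant '[{"x":0.005,"y":-0.003,"z":0.3,"rx":0,"ry":0,"rz":0,"jaw":1},{"x":0.005,"y":-0.003,"z":0.55,"rx":0,"ry":0,"rz":0,"jaw":1},{"x":0.005,"y":-0.003,"z":0.627,"rx":0,"ry":0,"rz":0,"jaw":1},{"x":0.005,"y":-0.003,"z":0.627,"rx":0,"ry":0,"rz":0,"jaw":1},{"x":0.005,"y":-0.003,"z":0.627,"rx":0,"ry":0,"rz":0,"jaw":1}]'
python3 go.py 491.3 -30.3 206 66.6
```

```text
t: 5.42
eef_pos: [491.3, -29.9, 207.1]
tcp_rot: [3.139, -0.001, 1.16]
ft_force: [0.4, -0.7, -0.6]
opening: 0.999
at [491.3  -29.93 207.05] [ 1.7987e+02 -3.0000e-02  6.6470e+01] shift [-0.0023  0.0009  0.007 ] turn [ 0.0028 -0.0007 -0.0029] F [ 0.4 -0.7 -0.6]
```

```bash
python3 -m pendant '[{"x":0,"y":0,"z":0.012,"rx":0,"ry":0,"rz":0,"jaw":0.6},{"x":0,"y":0,"z":0.012,"rx":0,"ry":0,"rz":0,"jaw":0.2},{"x":0,"y":0,"z":0.012,"rx":0,"ry":0,"rz":0,"jaw":0.1},{"x":0,"y":0,"z":0.012,"rx":0,"ry":0,"rz":0,"jaw":0.1},{"x":0,"y":0,"z":0.012,"rx":0,"ry":0,"rz":0,"jaw":0.1},{"x":0,"y":0,"z":0.012,"rx":0,"ry":0,"rz":0,"jaw":0.1},{"x":0,"y":0,"z":0.012,"rx":0,"ry":0,"rz":0,"jaw":0.1},{"x":0,"y":0,"z":0.012,"rx":0,"ry":0,"rz":0,"jaw":0.1}]'
python3 go.py 491.3 -30.3 300 66.6
```

```text
t: 6.42
eef_pos: [490.9, -29.7, 203.8]
tcp_rot: [-3.142, -0.0, 1.16]
ft_force: [-0.6, -0.1, -0.3]
opening: 0.315
at [490.89 -29.67 203.84] [-180.     -0.     66.49] shift [-0.0027  0.0041 -0.6411] turn [-0.0001 -0.0001 -0.0025] F [-0.6 -0.1 -0.3]
```

```bash
python3 -m pendant '[{"x":0,"y":0,"z":-0.1,"rx":0,"ry":0,"rz":0,"jaw":0.1},{"x":0,"y":0,"z":-0.3,"rx":0,"ry":0,"rz":0,"jaw":0.1},{"x":0,"y":0,"z":-0.6,"rx":0,"ry":0,"rz":0,"jaw":0.1},{"x":0,"y":0,"z":-0.6,"rx":0,"ry":0,"rz":0,"jaw":0.1},{"x":0,"y":0,"z":-0.6,"rx":0,"ry":0,"rz":0,"jaw":0.1}]'
python3 snap.py w4; python3 snap.py s4 scene
```

```text
t: 7.05
eef_pos: [490.5, -29.6, 293.8]
tcp_rot: [-3.141, -0.0, 1.16]
ft_force: [-0.5, 0.2, -4.7]
opening: 0.311
[490.5 -29.6 293.3] [-3.1403e+00  2.0000e-04  1.1604e+00] 0.016
[490.6 -29.6 293. ] [-3.1398e+00  3.0000e-04  1.1604e+00] 0.009
```

View pics/w4.png

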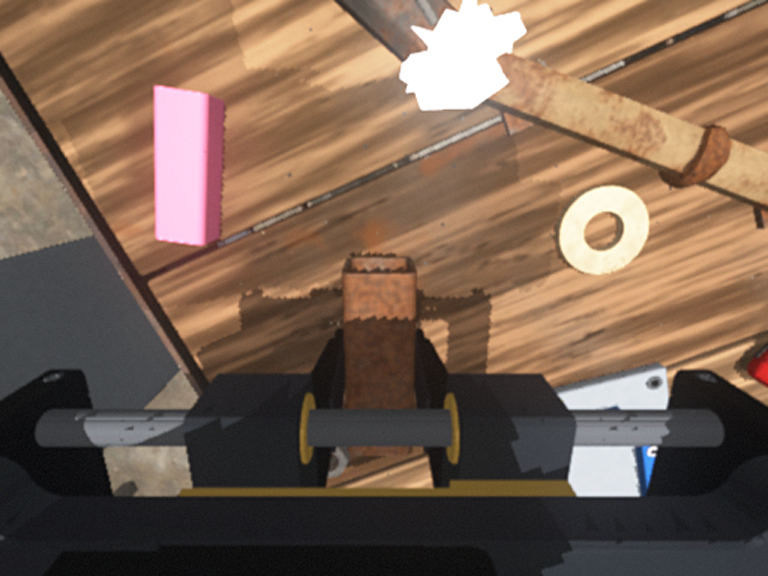

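View pics/s4.png

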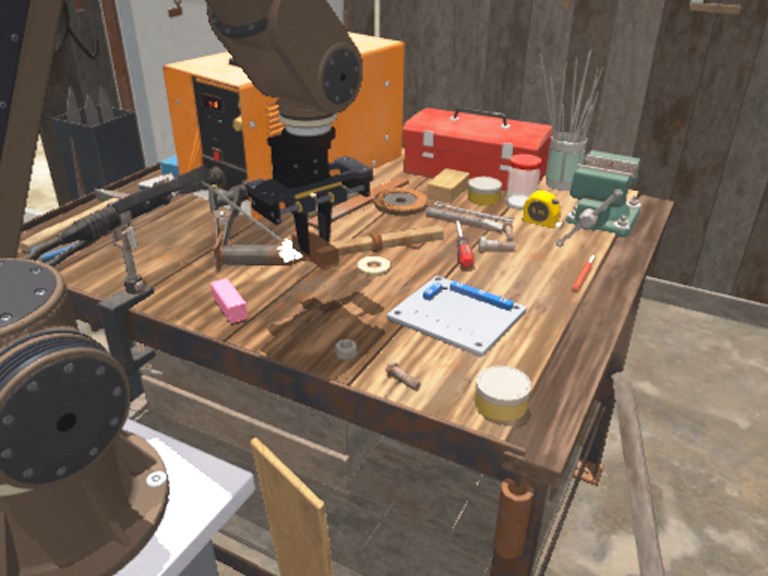

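```bash
python3 - <<'E'
import cv2
a=cv2.imread("pics/w4.png")[240:340,320:440]; cv2.imwrite("pics/c4.png",cv2.resize(a,None,fx=5,fy=5,interpolation=cv2.INTER_CUBIC))
from h import *
w=pickle.load(open("w4.pkl","rb"))
from scipy.spatial.transform import Rotation as Ro
R=Ro.from_euler("xyz",[np.pi,0,1.1604]).as_matrix()
for v in (268,270,272,274):
    q=(np.array([(344,v),(414,v)])+.5)/1.5-.5
    print(v,((plane(w,q,293.4-174)-[490.55,-29.6,293.4])@R).round(1).tolist())
E
```

```text
268 [[43.5, -13.7, 174.0], [43.5, 13.6, 174.0]]
270 [[42.7, -13.7, 174.0], [42.7, 13.7, 174.0]]
272 [[41.9, -13.7, 174.0], [41.9, 13.7, 174.0]]
274 [[41.1, -13.7, 174.0], [41.1, 13.7, 174.0]]
```

View pics/c4.png

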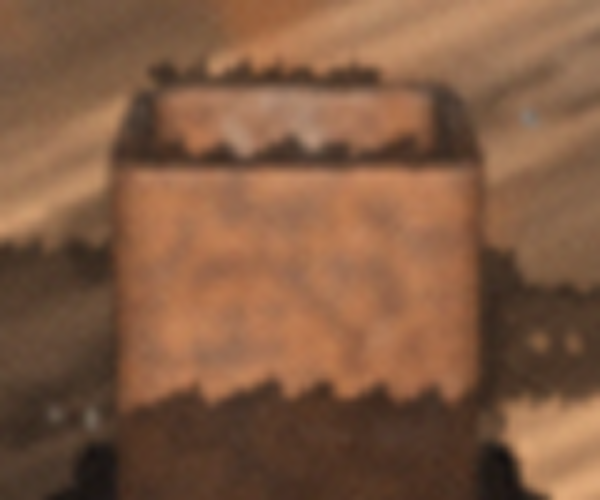

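```bash
python3 -m pendant '[{"x":-1,"y":1,"z":-0.1,"rx":0,"ry":0,"rz":-0.358,"jaw":0.1},{"x":-1,"y":1,"z":-0.1,"rx":0,"ry":0,"rz":-0.358,"jaw":0.1},{"x":-1,"y":1,"z":-0.1,"rx":0,"ry":0,"rz":-0.358,"jaw":0.1},{"x":-1,"y":1,"z":-0.1,"rx":0,"ry":0,"rz":-0.358,"jaw":0.1},{"x":-1,"y":1,"z":-0.1,"rx":0,"ry":0,"rz":-0.358,"jaw":0.1},{"x":-1,"y":1,"z":-0.1,"rx":0,"ry":0,"rz":-0.358,"jaw":0.1}]'
python3 go.py 585.9 -249.6 260 82.6
```

```text
t: 7.9
eef_pos: [568.2, -226.5, 307.6]
tcp_rot: [-3.139, -0.001, 1.442]
ft_force: [0.4, 0.3, -3.5]
opening: 0.314
at [ 568.24 -226.51  307.59] [-1.7986e+02 -7.0000e-02  8.2600e+01] shift [-0.1378  0.1374  0.3168] turn [-0.0032 -0.0015  0.    ] F [ 0.4  0.3 -3.5]
```

```bash
python3 -m pendant '[{"x":-0.138,"y":0.137,"z":0.2,"rx":0,"ry":0,"rz":0,"jaw":0.1},{"x":-0.138,"y":0.137,"z":0.3,"rx":0,"ry":0,"rz":0,"jaw":0.1},{"x":-0.138,"y":0.137,"z":0.3,"rx":0,"ry":0,"rz":0,"jaw":0.1},{"x":-0.138,"y":0.137,"z":0.3,"rx":0,"ry":0,"rz":0,"jaw":0.1}]'
python3 snap.py w5; python3 snap.py s5 scene;python3 snap.py d5 side; python3 go.py 585.9 -249.6 220 82.6
python3 - <<'E'
import cv2
for n,(x0,y0,x1,y1) in dict(s5=(370,230,570,380),d5=(240,200,440,330)).items():
    cv2.imwrite(f"pics/{n}c.png",cv2.resize(cv2.imread(f"pics/{n}.png")[y0:y1,x0:x1],None,fx=4,fy=4,interpolation=cv2.INTER_CUBIC))
E
```

```text
t: 8.4
eef_pos: [586.2, -249.4, 264.5]
tcp_rot: [3.141, -0.0, 1.442]
ft_force: [0.1, -0.1, -3.2]
opening: 0.312
[ 586.3 -249.6  264.8] [3.1408e+00 2.0000e-04 1.4422e+00] -0.0
[ 586.3 -249.7  264.9] [3.1404e+00 3.0000e-04 1.4422e+00] 0.001
[ 586.3 -249.8  264.8] [3.1405e+00 3.0000e-04 1.4420e+00] 0.005
at [ 586.28 -249.84  264.81] [1.7993e+02 2.0000e-02 8.2620e+01] shift [ 0.0014 -0.0031  0.2987] turn [0.0014 0.0004 0.0005] F [ 0.4  0.4 -3.9]
```

View pics/w5.png

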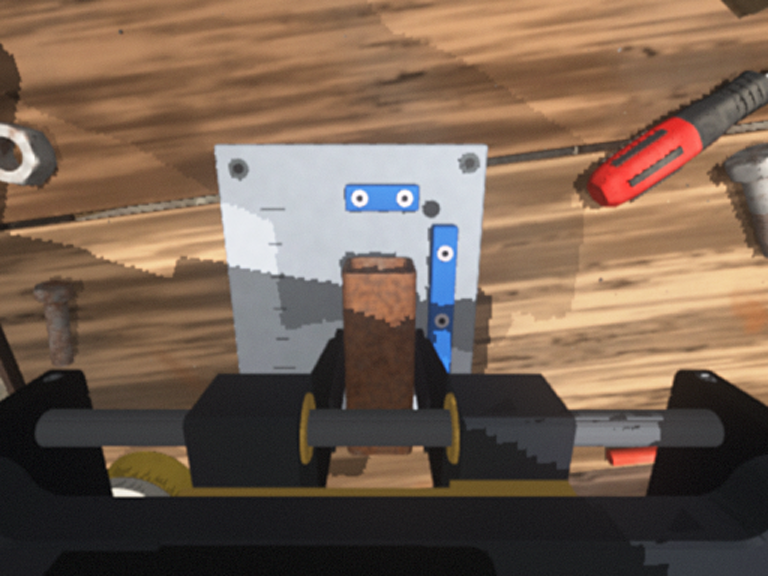

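View pics/s5c.png

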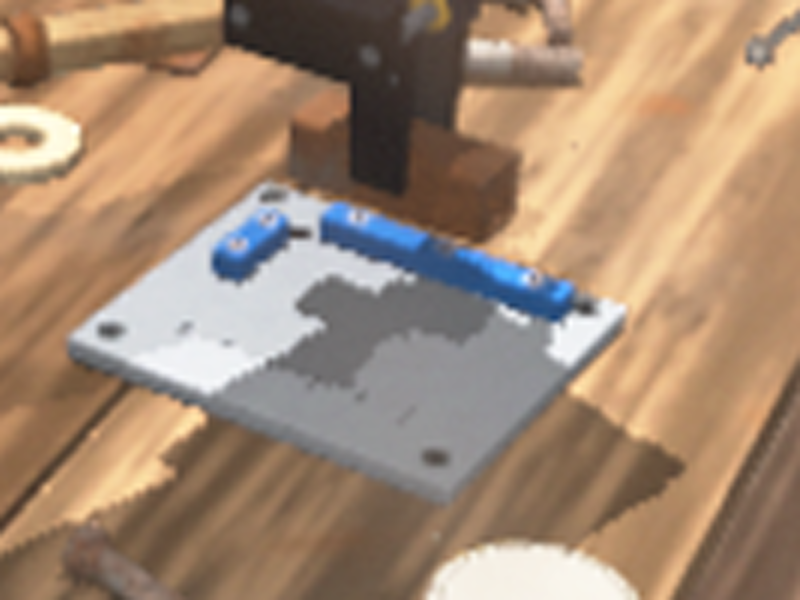

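View pics/d5c.png

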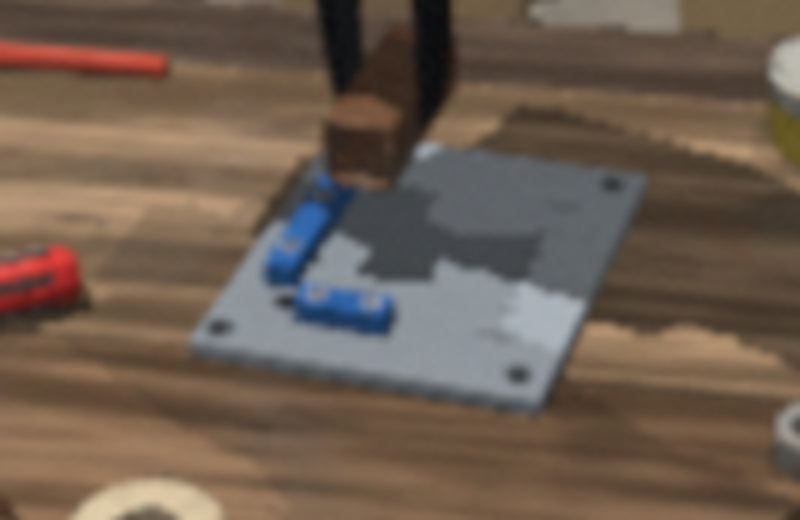

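```bash
python3 - <<'E'
from h import *
from scipy.spatial.transform import Rotation as Ro
np.set_printoptions(suppress=True,precision=1)
c=pickle.load(open("w5.pkl","rb"))
hsv=cv2.cvtColor(c["img"],cv2.COLOR_RGB2HSV)
m=((hsv[...,0]>95)&(hsv[...,0]<125)&(hsv[...,1]>120)).astype(np.uint8)
R=Ro.from_euler("xyz",[np.pi,0,1.442]).as_matrix(); T=np.array([586.28,-249.7,264.8])
# long rail right edge per row
rows=range(158,212,4); e=[]
l=[]
for r in rows:
    x=np.where(m[r,270:330])[0]+270; e.append((x.max()+.5,r)); l.append((x.min()-.5,r))
P=(plane(c,e,22)-T)@R; L=(plane(c,l,22)-T)@R; L10=(plane(c,l,10)-T)@R
print("outer y_t",P[:,1],"\ninner@22",L[:,1],"\n inner@10",L10[:,1], "x",P[:,0])
a=np.polyfit(P[:,0],P[:,1],1); print("slope deg",np.degrees(np.arctan(a[0])))
b=[];t=[]
for x in range(236,276,4):
    y=np.where(m[115:150,x])[0]+115; b.append((x,y.max()+.5)); t.append((x,y.min()-.5))
B=(plane(c,b,22)-T)@R; Tt=(plane(c,t,22)-T)@R
print("short inner x_t",B[:,0],"outer",Tt[:,0],"y",B[:,1]); print(np.degrees(np.polyfit(B[:,1],B[:,0],1)[0]))
E
```

```text
outer y_t [42.8 43.  42.3 42.5 42.7 42.9 43.1 42.4 42.6 42.8 43.  43.2 42.5 42.7] 
inner@22 [28.8 28.9 29.  29.2 28.5 28.6 28.7 28.8 29.  29.1 28.4 28.5 28.6 28.8] 
 inner@10 [30.3 30.5 30.6 30.7 30.  30.1 30.3 30.4 30.5 30.7 29.9 30.  30.2 30.3] x [43.7 40.4 37.  33.6 30.2 26.7 23.2 19.7 16.1 12.6  8.9  5.3  1.6 -2.1]
slope deg -0.15118077315402081
short inner x_t [58.  58.  58.8 58.8 58.  58.  58.8 58.8 58.  58. ] outer [72.1 72.1 72.1 72.1 72.1 72.1 72.1 72.1 72.1 72.1] y [-13.4 -10.2  -6.9  -3.7  -0.5   2.8   6.    9.2  12.5  15.7]
-0.014103027369477324
```

Relative to the tool, the long rail's inner face is at y=28.8 and the short rail's at x=58.3, parallel within 0.2°. Gaps are about 14 and 16.5 mm. Lowering.

```bash
python3 -m pendant '[{"x":0,"y":0,"z":0.15,"rx":0,"ry":0,"rz":0,"jaw":0.1},{"x":0,"y":0,"z":0.27,"rx":0,"ry":0,"rz":0,"jaw":0.1},{"x":0,"y":0,"z":0.3,"rx":0,"ry":0,"rz":0,"jaw":0.1},{"x":0,"y":0,"z":0.3,"rx":0,"ry":0,"rz":0,"jaw":0.1},{"x":0,"y":0,"z":0.3,"rx":0,"ry":0,"rz":0,"jaw":0.1}]'
python3 -m pendant '[{"x":0,"y":0,"z":0.015,"rx":0,"ry":0,"rz":0,"jaw":0.1},{"x":0,"y":0,"z":0.015,"rx":0,"ry":0,"rz":0,"jaw":0.1},{"x":0,"y":0,"z":0.015,"rx":0,"ry":0,"rz":0,"jaw":0.1}]'

```

```text
t: 9.18
eef_pos: [586.4, -250.3, 219.5]
tcp_rot: [3.141, 0.0, 1.442]
ft_force: [0.0, -0.4, -3.3]
opening: 0.315
t: 9.55
eef_pos: [586.3, -250.2, 216.7]
tcp_rot: [3.141, -0.0, 1.442]
ft_force: [-0.4, 0.7, -3.5]
opening: 0.315
```

```bash
for i in 1; do python3 -m pendant '[{"x":0,"y":0,"z":0.008,"rx":0,"ry":0,"rz":0,"jaw":0.1},{"x":0,"y":0,"z":0.008,"rx":0,"ry":0,"rz":0,"jaw":0.1},{"x":0,"y":0,"z":0.008,"rx":0,"ry":0,"rz":0,"jaw":0.1}]'; done
```

```text
t: 9.93
eef_pos: [586.3, -250.2, 215.4]
tcp_rot: [-3.142, -0.0, 1.442]
ft_force: [0.4, 0.2, -3.1]
opening: 0.314
```

```bash
python3 -m pendant '[{"x":0,"y":0,"z":0.008,"rx":0,"ry":0,"rz":0,"jaw":0.1},{"x":0,"y":0,"z":0.008,"rx":0,"ry":0,"rz":0,"jaw":0.1},{"x":0,"y":0,"z":0.008,"rx":0,"ry":0,"rz":0,"jaw":0.1}]'
```

```text
t: 10.3
eef_pos: [586.3, -250.3, 214.2]
tcp_rot: [-3.142, -0.0, 1.442]
ft_force: [0.6, -0.2, -3.2]
opening: 0.318
```

```bash
python3 -m pendant '[{"x":0,"y":0,"z":0.006,"rx":0,"ry":0,"rz":0,"jaw":0.1},{"x":0,"y":0,"z":0.006,"rx":0,"ry":0,"rz":0,"jaw":0.1},{"x":0,"y":0,"z":0.006,"rx":0,"ry":0,"rz":0,"jaw":0.1}]'
```

```text
t: 10.68
eef_pos: [586.3, -250.2, 213.9]
tcp_rot: [3.141, 0.0, 1.442]
ft_force: [-2.2, 1.3, 5.7]
opening: 0.315
```

Contact with the plate (Fz rose about 9 N). I'll check the picture before sliding.

```bash
python3 -m pendant '[{"x":0,"y":0,"z":-0.002,"rx":0,"ry":0,"rz":0,"jaw":0.1},{"x":0,"y":0,"z":-0.002,"rx":0,"ry":0,"rz":0,"jaw":0.1}]'; python3 snap.py w6; python3 snap.py s6 scene;python3 snap.py d6 side
python3 - <<'E'
import cv2,numpy as np
o=[]
for n,(x0,y0,x1,y1) in dict(s6=(380,250,540,370),d6=(270,210,430,330)).items():
    o.append(cv2.resize(cv2.imread(f"pics/{n}.png")[y0:y1,x0:x1],(400,300),interpolation=cv2.INTER_CUBIC))
cv2.imwrite("pics/sd6.png",np.hstack(o))
E
```

```text
t: 10.92
eef_pos: [586.3, -250.2, 213.9]
tcp_rot: [3.141, 0.0, 1.442]
ft_force: [-1.7, 1.2, 5.7]
opening: 0.314
[ 586.3 -250.2  213.8] [ 3.1414 -0.      1.4416] 0.001
[ 586.3 -250.2  213.9] [3.1413 0.     1.4416] 0.001
[ 586.3 -250.2  213.9] [3.1413 0.     1.4416] 0.002
```

View pics/w6.png

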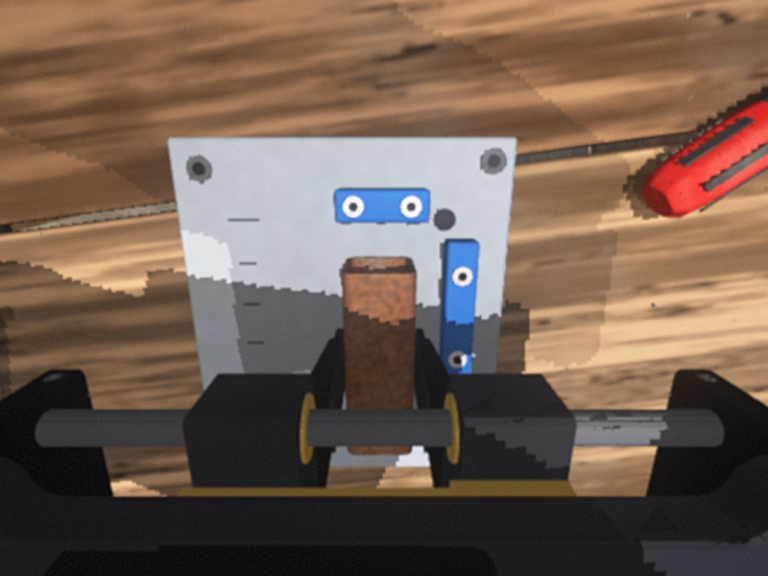

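View pics/sd6.png

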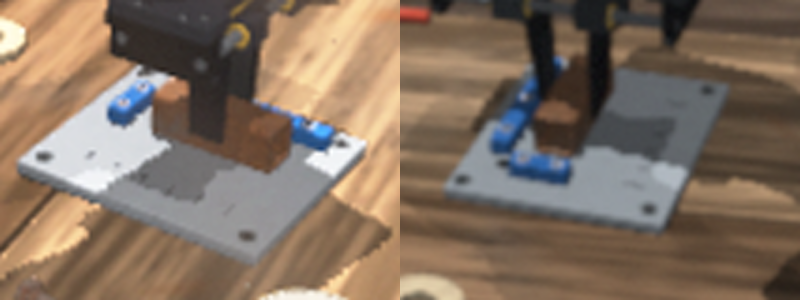

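The tube is down on the plate: in the wrist view its end is at row 257–272, the short rail's edge at row 221 and the long rail's inner edge at x≈443. It's clear of both. Measuring the gaps at this height.

```bash
python3 - <<'E'
from h import *
from scipy.spatial.transform import Rotation as Ro
np.set_printoptions(suppress=True,precision=1)
c=pickle.load(open("w6.pkl","rb"))
hsv=cv2.cvtColor(c["img"],cv2.COLOR_RGB2HSV)
m=((hsv[...,0]>95)&(hsv[...,0]<125)&(hsv[...,1]>120)).astype(np.uint8)
R=Ro.from_euler("xyz",[np.pi,0,1.4416]).as_matrix(); T=np.array([586.3,-250.2,213.9])
l=[];e=[]
for r in range(166,210,4):
    x=np.where(m[r,285:330])[0]+285; e.append((x.max()+.5,r)); l.append((x.min()-.5,r))
print("inner@22",((plane(c,l,22)-T)@R)[:,1],"outer",((plane(c,e,22)-T)@R)[:,1])
b=[(x,(np.where(m[115:155,x])[0]+115).max()+.5) for x in range(228,282,4)]
print("short",((plane(c,b,22)-T)@R)[:,0])
q=(np.array([(343.5,272.5),(415.5,272.5)])+.5)/1.5-.5
print("tube end top",((plane(c,q,40)-T)@R))
E
```

```text
inner@22 [28.4 28.5 28.6 28.7 28.2 28.3 28.5 28.6 28.7 28.2 28.3] outer [42.5 42.7 42.9 42.4 42.6 42.8 42.3 42.5 42.7 42.9 42.4]
short [58.5 58.5 59.1 59.1 59.1 59.1 59.1 59.1 59.1 59.1 59.1 59.1 58.4 59.1]
tube end top [[ 41.8 -13.7 173.9]
 [ 41.8  14.3 173.9]]
```

```bash
python3 -m pendant '[{"x":0.02,"y":0,"z":0,"rx":0,"ry":0,"rz":0,"jaw":0.1},{"x":0.04,"y":0,"z":0,"rx":0,"ry":0,"rz":0,"jaw":0.1},{"x":0.06,"y":0,"z":0,"rx":0,"ry":0,"rz":0,"jaw":0.1},{"x":0.08,"y":0,"z":0,"rx":0,"ry":0,"rz":0,"jaw":0.1},{"x":0.095,"y":0,"z":0,"rx":0,"ry":0,"rz":0,"jaw":0.1},{"x":0.095,"y":0,"z":0,"rx":0,"ry":0,"rz":0,"jaw":0.1}]'
```

```text
t: 11.82
eef_pos: [588.4, -235.9, 213.9]
tcp_rot: [3.141, 0.0, 1.442]
ft_force: [0.1, -3.7, 5.6]
opening: 0.312
```

```bash
python3 -m pendant '[{"x":0.004,"y":0,"z":0,"rx":0,"ry":0,"rz":0,"jaw":0.1},{"x":0.008,"y":0,"z":0,"rx":0,"ry":0,"rz":0,"jaw":0.1},{"x":0.008,"y":0,"z":0,"rx":0,"ry":0,"rz":0,"jaw":0.1}]'
```

```text
t: 12.2
eef_pos: [588.5, -234.9, 213.9]
tcp_rot: [3.141, 0.0, 1.442]
ft_force: [-0.9, -4.6, 5.1]
opening: 0.311
```

```bash
python3 -m pendant '[{"x":0.004,"y":0,"z":0,"rx":0,"ry":0,"rz":0,"jaw":0.1},{"x":0.004,"y":0,"z":0,"rx":0,"ry":0,"rz":0,"jaw":0.1}]'
```

```text
t: 12.45
eef_pos: [588.6, -234.3, 213.9]
tcp_rot: [3.141, 0.0, 1.442]
ft_force: [-0.9, -4.0, 5.5]
opening: 0.317
```

```bash
python3 -m pendant '[{"x":0.004,"y":0,"z":0,"rx":0,"ry":0,"rz":0,"jaw":0.1},{"x":0.004,"y":0,"z":0,"rx":0,"ry":0,"rz":0,"jaw":0.1}]'
```

```text
t: 12.7
eef_pos: [588.6, -233.8, 213.9]
tcp_rot: [3.141, 0.0, 1.442]
ft_force: [-0.1, -4.5, 5.5]
opening: 0.315
```

```bash
python3 -m pendant '[{"x":0.004,"y":0,"z":0,"rx":0,"ry":0,"rz":0,"jaw":0.1},{"x":0.004,"y":0,"z":0,"rx":0,"ry":0,"rz":0,"jaw":0.1}]'
```

```text
t: 12.95
eef_pos: [588.7, -233.3, 213.9]
tcp_rot: [3.141, 0.001, 1.442]
ft_force: [0.5, -5.2, 6.1]
opening: 0.311
```

```bash
python3 -m pendant '[{"x":0.004,"y":0,"z":0,"rx":0,"ry":0,"rz":0,"jaw":0.1},{"x":0.004,"y":0,"z":0,"rx":0,"ry":0,"rz":0,"jaw":0.1}]'
```

```text
t: 13.2
eef_pos: [588.7, -233.1, 213.9]
tcp_rot: [3.14, 0.001, 1.442]
ft_force: [-2.2, -8.9, 3.9]
opening: 0.315
```

```bash
python3 -m pendant '[{"x":0.003,"y":0,"z":0,"rx":0,"ry":0,"rz":0,"jaw":0.1},{"x":0.003,"y":0,"z":0,"rx":0,"ry":0,"rz":0,"jaw":0.1}]'
```

```text
t: 13.45
eef_pos: [588.7, -233.0, 213.9]
tcp_rot: [3.14, 0.002, 1.442]
ft_force: [-3.6, -12.0, 4.4]
opening: 0.312
```

The short rail answers at TCP y≈-233.1 (expected -233.3). I'll back off slightly and slide to the long rail.

```bash
python3 -m pendant '[{"x":-0.012,"y":0,"z":0,"rx":0,"ry":0,"rz":0,"jaw":0.1},{"x":-0.012,"y":0.02,"z":0,"rx":0,"ry":0,"rz":0,"jaw":0.1},{"x":-0.012,"y":0.04,"z":0,"rx":0,"ry":0,"rz":0,"jaw":0.1},{"x":-0.012,"y":0.06,"z":0,"rx":0,"ry":0,"rz":0,"jaw":0.1},{"x":-0.012,"y":0.075,"z":0,"rx":0,"ry":0,"rz":0,"jaw":0.1},{"x":-0.012,"y":0.075,"z":0,"rx":0,"ry":0,"rz":0,"jaw":0.1}]'; python3 snap.py w7
```

```text
t: 14.2
eef_pos: [598.5, -234.9, 213.9]
tcp_rot: [-3.137, -0.001, 1.442]
ft_force: [-11.5, -1.7, 13.5]
opening: 0.316
[ 598.5 -234.9  213.9] [-3.1372e+00 -1.1000e-03  1.4420e+00] 0.002
```

```bash
python3 -m pendant '[{"x":0,"y":0.004,"z":0,"rx":0,"ry":0,"rz":0,"jaw":0.1},{"x":0,"y":0.004,"z":0,"rx":0,"ry":0,"rz":0,"jaw":0.1}]'
```

```text
t: 14.5
eef_pos: [598.9, -234.9, 213.9]
tcp_rot: [-3.137, -0.001, 1.442]
ft_force: [-13.3, -1.6, 15.2]
opening: 0.314
```

```bash
python3 -m pendant '[{"x":0,"y":0.004,"z":0,"rx":0,"ry":0,"rz":0,"jaw":0.1},{"x":0,"y":0.004,"z":0,"rx":0,"ry":0,"rz":0,"jaw":0.1}]'
```

```text
t: 14.75
eef_pos: [599.5, -235.0, 213.9]
tcp_rot: [-3.137, -0.001, 1.442]
ft_force: [-13.4, -1.2, 14.8]
opening: 0.316
```

```bash
python3 -m pendant '[{"x":0,"y":0.004,"z":0,"rx":0,"ry":0,"rz":0,"jaw":0.1},{"x":0,"y":0.004,"z":0,"rx":0,"ry":0,"rz":0,"jaw":0.1}]'
```

```text
t: 15.0
eef_pos: [600.1, -235.1, 213.9]
tcp_rot: [-3.137, -0.001, 1.442]
ft_force: [-12.9, -2.0, 14.1]
opening: 0.315
```

```bash
python3 -m pendant '[{"x":0,"y":0,"z":-0.003,"rx":0,"ry":0,"rz":0,"jaw":0.1},{"x":0,"y":0.003,"z":-0.003,"rx":0,"ry":0,"rz":0,"jaw":0.1},{"x":0,"y":0.003,"z":-0.003,"rx":0,"ry":0,"rz":0,"jaw":0.1}]'
```

```text
t: 15.38
eef_pos: [600.8, -235.2, 213.9]
tcp_rot: [-3.137, -0.001, 1.442]
ft_force: [-9.5, -1.6, 9.5]
opening: 0.316
```

```bash
python3 -m pendant '[{"x":0,"y":0.004,"z":0,"rx":0,"ry":0,"rz":0,"jaw":0.1},{"x":0,"y":0.004,"z":0,"rx":0,"ry":0,"rz":0,"jaw":0.1}]'
```

```text
t: 15.62
eef_pos: [601.4, -235.2, 213.9]
tcp_rot: [-3.137, -0.001, 1.442]
ft_force: [-9.6, -1.6, 9.4]
opening: 0.313
```

```bash
python3 -m pendant '[{"x":0,"y":0.004,"z":0,"rx":0,"ry":0,"rz":0,"jaw":0.1},{"x":0,"y":0.004,"z":0,"rx":0,"ry":0,"rz":0,"jaw":0.1}]'
```

```text
t: 15.88
eef_pos: [602.0, -235.3, 213.9]
tcp_rot: [-3.137, -0.001, 1.442]
ft_force: [-9.4, -1.5, 9.6]
opening: 0.313
```

```bash
python3 -m pendant '[{"x":0,"y":0,"z":-0.003,"rx":0,"ry":0,"rz":0,"jaw":0.1},{"x":0,"y":0.003,"z":-0.003,"rx":0,"ry":0,"rz":0,"jaw":0.1},{"x":0,"y":0.003,"z":-0.003,"rx":0,"ry":0,"rz":0,"jaw":0.1}]'
```

```text
t: 16.25
eef_pos: [602.8, -235.4, 213.9]
tcp_rot: [-3.138, -0.001, 1.442]
ft_force: [-5.7, -2.0, 2.3]
opening: 0.313
```

```bash
python3 -m pendant '[{"x":0,"y":0.003,"z":0,"rx":0,"ry":0,"rz":0,"jaw":0.1},{"x":0,"y":0.003,"z":0,"rx":0,"ry":0,"rz":0,"jaw":0.1}]'
```

```text
t: 16.5
eef_pos: [603.2, -235.5, 213.9]
tcp_rot: [-3.138, -0.001, 1.442]
ft_force: [-6.5, -3.2, 3.5]
opening: 0.313
```

```bash
python3 -m pendant '[{"x":0,"y":0.003,"z":0,"rx":0,"ry":0,"rz":0,"jaw":0.1},{"x":0,"y":0.003,"z":0,"rx":0,"ry":0,"rz":0,"jaw":0.1}]'
```

```text
t: 16.75
eef_pos: [603.4, -235.5, 213.9]
tcp_rot: [-3.137, -0.001, 1.442]
ft_force: [-9.2, -2.0, 5.2]
opening: 0.314
```

```bash
python3 -m pendant '[{"x":0,"y":0.005,"z":0,"rx":0,"ry":0,"rz":0,"jaw":0.1},{"x":0,"y":0.005,"z":0,"rx":0,"ry":0,"rz":0,"jaw":0.1}]';python3 snap.py w8
```

```text
t: 17.0
eef_pos: [603.7, -235.6, 213.9]
tcp_rot: [-3.136, -0.001, 1.442]
ft_force: [-12.8, -2.3, 7.9]
opening: 0.317
[ 603.7 -235.6  213.9] [-3.1355e+00 -1.5000e-03  1.4420e+00] 0.001
```

View pics/w8.png

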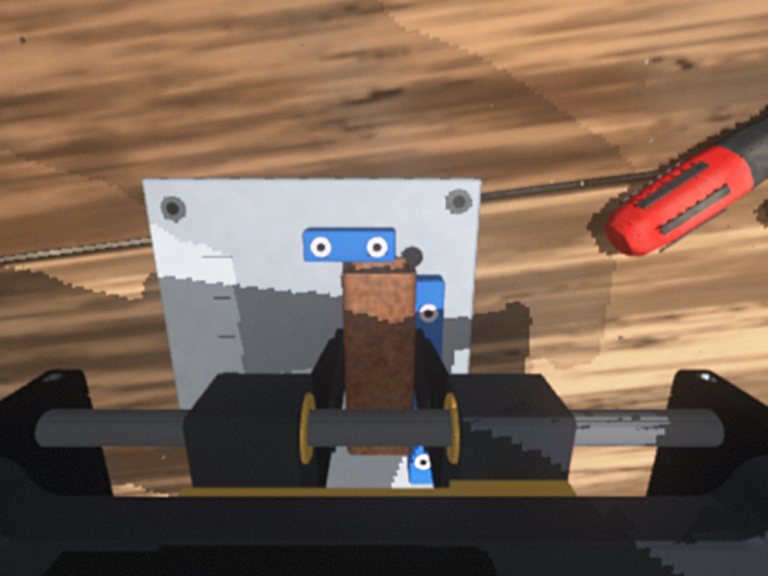

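```bash
python3 -m pendant '[{"x":0.002,"y":0.003,"z":-0.003,"rx":0,"ry":0,"rz":0,"jaw":0.1},{"x":0.006,"y":0.004,"z":-0.003,"rx":0,"ry":0,"rz":0,"jaw":0.1},{"x":0.006,"y":0.004,"z":-0.003,"rx":0,"ry":0,"rz":0,"jaw":0.1}]'
```

```text
t: 17.42
eef_pos: [604.0, -235.4, 214.0]
tcp_rot: [-3.134, -0.001, 1.442]
ft_force: [-14.7, -8.8, 3.4]
opening: 0.312
```

```bash
python3 -m pendant '[{"x":0.004,"y":0,"z":0,"rx":0,"ry":0,"rz":0,"jaw":0.1},{"x":0.004,"y":0,"z":0,"rx":0,"ry":0,"rz":0,"jaw":0.1}]'
```

```text
t: 17.68
eef_pos: [604.0, -235.3, 213.9]
tcp_rot: [-3.134, -0.0, 1.442]
ft_force: [-16.0, -11.2, 3.6]
opening: 0.316
```

```bash
python3 -m pendant '[{"x":0.004,"y":0,"z":0,"rx":0,"ry":0,"rz":0,"jaw":0.1},{"x":0.004,"y":0,"z":0,"rx":0,"ry":0,"rz":0,"jaw":0.1}]'
```

```text
t: 17.92
eef_pos: [604.0, -235.1, 213.9]
tcp_rot: [-3.135, 0.0, 1.442]
ft_force: [-16.6, -14.6, 3.2]
opening: 0.316
```

```bash
python3 -m pendant '[{"x":0.004,"y":0,"z":0,"rx":0,"ry":0,"rz":0,"jaw":0.1},{"x":0.008,"y":0,"z":0,"rx":0,"ry":0,"rz":0,"jaw":0.1},{"x":0.008,"y":0,"z":0,"rx":0,"ry":0,"rz":0,"jaw":0.1}]'
```

```text
t: 18.3
eef_pos: [604.0, -234.8, 214.0]
tcp_rot: [-3.135, 0.002, 1.442]
ft_force: [-19.3, -21.5, 2.7]
opening: 0.315
```

```bash
python3 -m pendant '[{"x":0.004,"y":0,"z":0,"rx":0,"ry":0,"rz":0,"jaw":0.1},{"x":0.004,"y":0,"z":0,"rx":0,"ry":0,"rz":0,"jaw":0.1},{"x":0.004,"y":0,"z":0,"rx":0,"ry":0,"rz":0,"jaw":0.1}]'; python3 snap.py w9; python3 snap.py s9 scene;python3 snap.py d9 side
```

```text
t: 18.68
eef_pos: [604.0, -234.6, 214.1]
tcp_rot: [-3.135, 0.002, 1.442]
ft_force: [-19.3, -23.6, 2.8]
opening: 0.313
[ 604.  -234.6  214. ] [-3.1351e+00  2.4000e-03  1.4421e+00] 0.001
[ 604.  -234.6  214. ] [-3.1351e+00  2.3000e-03  1.4421e+00] 0.0
[ 604.  -234.6  214. ] [-3.1351e+00  2.3000e-03  1.4421e+00] 0.0
```

View pics/w9.png

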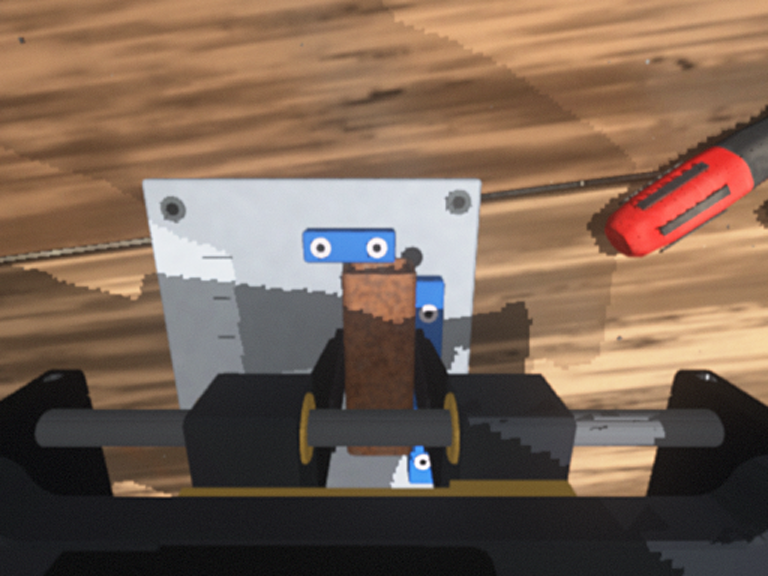

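```bash
python3 - <<'E'
from h import *
from scipy.spatial.transform import Rotation as Ro
np.set_printoptions(suppress=True,precision=1)
for n in("w8","w9"):
    c=pickle.load(open(n+".pkl","rb")); hsv=cv2.cvtColor(c["img"],cv2.COLOR_RGB2HSV)
    m=((hsv[...,0]>95)&(hsv[...,0]<125)&(hsv[...,1]>120)).astype(np.uint8)
    th=np.radians(82.7); ey=np.array([np.cos(th),np.sin(th),0]); ex=np.array([np.sin(th),-np.cos(th),0])
    b=[(x,(np.where(m[145:182,x])[0]+145).max()+.5) for x in range(206,262,6)]
    print(n,"short inner along ey",plane(c,b,22)@ey)
    r=[(x.max()+.5,v) for v in range(190,235,5) for x in [np.where(m[v,270:310])[0]+270]]
    print("long outer along ex",plane(c,r,22)@ex)
    g=cv2.resize(cv2.cvtColor(c["img"],cv2.COLOR_RGB2BGR)[165:215,215:305],None,fx=8,fy=8,interpolation=cv2.INTER_CUBIC); cv2.imwrite(f"pics/{n}c.png",g)
    # tube: right top edge & end top edge
    q=(np.array([(344,273),(415,273),(414,400),(344,400)])+.5)/1.5-.5
    P=plane(c,q,40); print("tube end along ey",P@ey,"sides ex",P@ex)
a=cv2.imread("pics/s9.png")[250:370,380:540]; d=cv2.imread("pics/d9.png")[210:330,270:430]
cv2.imwrite("pics/sd9.png",np.hstack([cv2.resize(k,(400,300),interpolation=cv2.INTER_CUBIC) for k in(a,d)]))
E
```

```text
w8 short inner along ey [-114.4 -114.4 -114.4 -114.4 -115.  -114.4 -114.4 -114.4 -114.4 -114.4]
long outer along ex [656.  656.2 656.3 655.8 656.  656.1 656.3 655.7 655.9]
tube end along ey [-115.1 -115.2 -171.7 -171.8] sides ex [614.1 641.8 642.7 612.6]
w9 short inner along ey [-114.8 -114.8 -114.8 -114.8 -114.8 -114.8 -114.8 -114.8 -114.8 -114.8]
long outer along ex [656.1 656.2 656.4 655.9 656.  656.2 656.4 655.8 656. ]
tube end along ey [-114.8 -114.8 -171.5 -171.6] sides ex [614.2 641.9 642.9 612.7]
```

View pics/w9c.png

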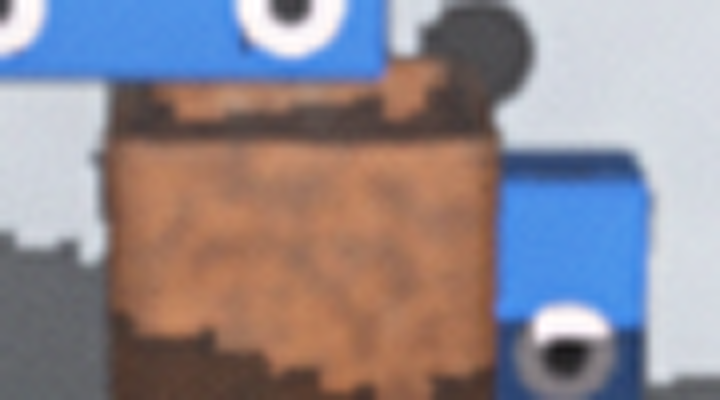

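View pics/sd9.png

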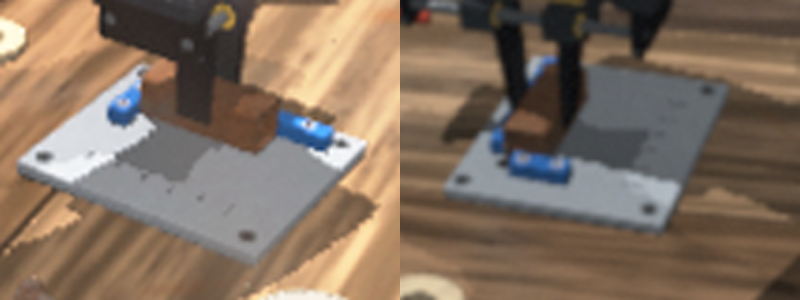

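Wrist crop: the tube's end lies on the short rail, with both at -114.8 along the rail direction. Its side lies on the long rail with no gap, and the scene and side views agree. Last check that the forces hold steady.

```bash
python3 -m pendant '[{"x":0,"y":0,"z":0,"rx":0,"ry":0,"rz":0,"jaw":0.1},{"x":0,"y":0,"z":0,"rx":0,"ry":0,"rz":0,"jaw":0.1},{"x":0,"y":0,"z":0,"rx":0,"ry":0,"rz":0,"jaw":0.1},{"x":0,"y":0,"z":0,"rx":0,"ry":0,"rz":0,"jaw":0.1},{"x":0,"y":0,"z":0,"rx":0,"ry":0,"rz":0,"jaw":0.1},{"x":0,"y":0,"z":0,"rx":0,"ry":0,"rz":0,"jaw":0.1},{"x":0,"y":0,"z":0,"rx":0,"ry":0,"rz":0,"jaw":0.1},{"x":0,"y":0,"z":0,"rx":0,"ry":0,"rz":0,"jaw":0.1}]'
```

```text
t: 19.82
eef_pos: [604.0, -234.6, 214.0]
tcp_rot: [-3.135, 0.002, 1.442]
ft_force: [-18.3, -24.4, 2.0]
opening: 0.315
```

View pics/s9.png

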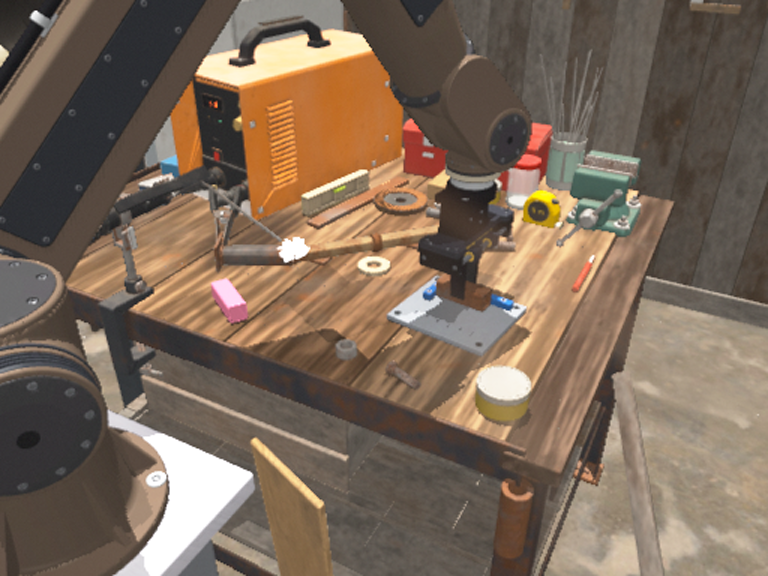

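The push holds steady. Nut (346,349), bolt (403,376), tin (502,392) and washer (374,265) are all where they were. Handing in.

```bash
python3 -c "
from cell import env
print(env.job_done())"
```

```text
the job is handed in; nothing more can be done
None
```

I picked up the rusty tube, set it flat on the plate about 13.5 mm from the long rail and 17 mm from the short one, then slid it into the corner. I handed the job in at about 20 s, still holding it there. The hand-in reported no verdict.

**Last checks:**
- **Seating:** in the wrist view the tube's end and the short rail's face coincide (both at -114.8 mm), and its side lies on the long rail with no visible gap.
- **Push:** the wrist feels about 15 N towards the long rail and 26 N towards the short rail, unchanged over the last second.
- **Bystanders:** all four look unmoved in the scene view.

**What was less certain:**
- **Rail forces:** they can't be measured directly. Friction takes part of the push, so I estimate about 11–15 N on the long rail and 10–26 N on the short one. The short rail may be just over the 25 N you asked for.
- **Friction:** sliding towards the long rail was rougher than expected, up to 13 N. I eased the downward press there.
- **Tilt:** the tool finished tilted about 0.4°.
- **Measurements:** the camera estimates of the tube's top height read 21–30 mm against the stated 30. The long rail answered about 1.6 mm later than the cameras predicted, about half of it explained by the tool's tilt.

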